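Load the dosed jars into their treatment trays, control first

TASK

Move the three sample jars with coloured lids from the shallow steel tray into the white test trays: each goes into the empty half of the tray whose tape has its lid's colour, standing upright and flat on the tray's floor with a clear gap to the jar already there. Work from clean to contaminated so that nothing is carried over: the green control first, then the yellow low dose, then the red high dose, each set down and let go of before the next, and never dropped or tipped over. Leave the white-lidded jar and the jars already in the trays where they stand.

Things in the scene. Friction and masses are not known exactly. Their poses are not given: they have to be found in the camera images.
- jar_green: Jar to be moved (the control), 56 mm across and 70 mm high, 0.15 to 0.3 kg: amber glass body 54 mm across, and on top of it a green screw lid 56 mm across that fills the upper 18 mm. Origin: centre of the underside, z up. At the start it stands upright on the shallow steel tray (floor 3 mm thick, lip 9 mm high) as one of four jars in two rows, 80 to 120 mm from centre to centre.
- jar_yellow: Jar to be moved (the low dose), 56 mm across and 70 mm high, 0.15 to 0.3 kg: amber glass body 54 mm across, and on top of it a yellow screw lid 56 mm across that fills the upper 18 mm. Origin: centre of the underside, z up. At the start it stands upright on the shallow steel tray (floor 3 mm thick, lip 9 mm high) as one of four jars in two rows, 80 to 120 mm from centre to centre.
- jar_red: Jar to be moved (the high dose), 56 mm across and 70 mm high, 0.15 to 0.3 kg: amber glass body 54 mm across, and on top of it a red screw lid 56 mm across that fills the upper 18 mm. Origin: centre of the underside, z up. At the start it stands upright on the shallow steel tray (floor 3 mm thick, lip 9 mm high) as one of four jars in two rows, 80 to 120 mm from centre to centre.
- jar_white: Jar that stays where it is, 56 mm across and 70 mm high, 0.15 to 0.3 kg: amber glass body 54 mm across, and on top of it a white screw lid 56 mm across that fills the upper 18 mm. Origin: centre of the underside, z up. It stands on the steel tray among the other three.
- tray_green: White rectangular test tray with green tape on its rim, fixed to the bench: 90 mm (its x) by 180 mm (its y), 28 mm high, walls and floor 3 mm thick, so 84 by 174 mm inside. Origin: centre of its underside; z up. One jar with a green lid already stands in it, in the +y half; the other half is empty. All three trays are alike but for the tape and the standing jar's end.
- tray_yellow: White rectangular test tray with yellow tape on its rim, fixed to the bench: 90 mm (its x) by 180 mm (its y), 28 mm high, walls and floor 3 mm thick, so 84 by 174 mm inside. Origin: centre of its underside; z up. One jar with a yellow lid already stands in it, in the -y half; the other half is empty. All three trays are alike but for the tape and the standing jar's end.
- tray_red: White rectangular test tray with red tape on its rim, fixed to the bench: 90 mm (its x) by 180 mm (its y), 28 mm high, walls and floor 3 mm thick, so 84 by 174 mm inside. Origin: centre of its underside; z up. One jar with a red lid already stands in it, in the +y half; the other half is empty. All three trays are alike but for the tape and the standing jar's end.
- mate_green: Jar already standing loose in the green tray, to be left there, about 42 mm from the tray's middle along its y. 56 mm across and 70 mm high, 0.15 to 0.3 kg: amber glass body 54 mm across, and on top of it a green screw lid 56 mm across that fills the upper 18 mm. Origin: centre of the underside, z up.
- mate_yellow: Jar already standing loose in the yellow tray, to be left there, about 42 mm from the tray's middle along its y. 56 mm across and 70 mm high, 0.15 to 0.3 kg: amber glass body 54 mm across, and on top of it a yellow screw lid 56 mm across that fills the upper 18 mm. Origin: centre of the underside, z up.
- mate_red: Jar already standing loose in the red tray, to be left there, about 42 mm from the tray's middle along its y. 56 mm across and 70 mm high, 0.15 to 0.3 kg: amber glass body 54 mm across, and on top of it a red screw lid 56 mm across that fills the upper 18 mm. Origin: centre of the underside, z up.
Things that resemble listed ones, but are neither listed nor needed, are in the scene too. Leave any pink or purple look-alike of the jar_red alone.

How it is judged:
By the outcome, as a careful person would: the job done as asked, in the order asked, and still so for the second after the job is handed in, with the robot touching nothing.
It also fails if it takes over 80 s, if anything falls off the work surface, if the arm or the gripper's body presses on something with over 40 N, if the wrist force passes 120 N, or if a joint passes its speed limit or range.

ROBOT

A 6-joint arm with a two-finger parallel gripper is mounted at the origin on the work surface. World frame = base frame: x ahead of the robot, y to its left, z up, the work surface at z = 0. Lengths are in m, angles in rad, forces in N, time in s.
With the tool pointing down it reaches from about 0.3 to 0.85 m from the base axis. Payload 4.2 kg.
Tool frame: the origin (TCP) lies between the finger pads; the fingertips stand 17 mm ahead of it and the grasp point (between the pads) lies 2 mm behind it; z points along the fingers, y is the direction in which the jaws open and shut (so a half turn about z gives the same grasp; the last joint's range is limited). The gripper opens to 91 mm and grips with 3 to 60 N. Pads are 32 mm wide; open, the fingers measure 118 mm over their backs; the gripper's body (76 mm by 178 mm) begins 60 mm behind the grasp point.
Start: joints at [1.15, 0.32, 1.565, -0, 1.257, -0.02], TCP at [0.224, 0.529, 0.195] pointing down, gripper open.
Joint ranges: [-3.11, 3.11], [-0.84, 2.01], [0.21, 2.61], [-1.34, 4.49], [0.05, 2.63], [-2.56, 2.56]. Speed limits (rad/s): [2.57, 2.57, 3.14, 3.14, 3.14, 3.14].

INTERFACE

Orientations are given as [roll, pitch, yaw] about the fixed x, y, z axes, in that order (R = Rz(yaw) Ry(pitch) Rx(roll)).
In Python, from cell import arm, optics gives the robot as it stands.
- The arm moves only by the tool drive_tool, never from a script. Its argument "series" is a list that holds one entry, the list of rows, each a list of 5 numbers: the shift along the world's x, y, z in cm, then the turn about the world's z in degrees, then the finger opening in cm, from 0 to 9.12. In form: [[[dx, dy, dz, spin, hand], ...]]. A call has 1 to 10 rows; each row is the pose to reach, as a shift and turn from the pose commanded when the call began; what a row does not reach only later rows make up. A row lasts 1/8 s, in which the tool goes at most 62.5 mm and 10.7 degrees, less where a joint would pass 70% of its speed; a pose out of reach is approached as far as the arm can. A call with a gripper value outside its range is refused whole. The fingers move at their own pace and stop on an object; the grip force is fixed at half the most. Time passes only in rows, so rows that repeat a pose let the fingers close. It gives the time, the measured TCP pose, the force and the opening at its end, in the units of the state.
- arm.observe(): the state, without advancing time (a new reading comes with each control period).
- optics.capture(name): name is "side" or "top"; returns a dict with "frame" (480x640x3 uint8, blue, green, red), "fx", "fy", "cx", "cy" (pixels), "distortion" ([k1, k2, p1, p2, k3] as OpenCV has them; the pictures are not rectified), "rvec" (rotation vector, rad) and "tvec" (3), from world to camera coordinates, as OpenCV has them. Camera axes: x right, y down, z forward; pixel columns grow to the right and rows downward; lengths in m; the calibration is good to about 2 mm. A picture is of the moment at which its call begins. There is no depth.
- arm.close_job(): hands the job in, once; it reports no verdict.
The state is a dict: "clock": time; "joints": joint angles; "qd": joint speeds; "effort": joint torques, N m; "tcp_pos": TCP position; "ee_rot": TCP orientation; "force": force on the tool from outside, world axes, zero at the start; "wrist_torque": the same for the moment, N m; "opening": finger opening in m.
Only numpy, scipy, OpenCV 4.12 (cv2) and the standard library are available. Lean on these libraries where they do the work, as an engineer would, in place of code of your own. Each camera call takes 0.05 s, during which the arm holds its last target.

## Working session

There is one attempt and no reset: what is moved stays moved. The work goes in short steps, Python scripts to look and compute and a tool call to move; the robot and the scene stay as the last step left them, time stands still between calls to the robot, and variables do not carry over. Pictures are saved under pics/ and viewed, and the job is handed in when it is done.

Besides the shell and the picture viewer there is one more tool, called after ">>>" as name(argument=value, ...) on one line, values as JSON. drive_tool: Moves the arm, as the interface text tells. Its arguments: {"type":"object","properties":{"series":{"type":"array"}},"required":["series"]}

```bash
mkdir -p pics
cat > h.py <<'E'
import cv2,numpy as np
from cell import arm,optics
def cap(n,f):
    c=optics.capture(n); cv2.imwrite('pics/'+f,c['frame']); return c
def ray(c,uv,z):
    K=np.array([[c['fx'],0,c['cx']],[0,c['fy'],c['cy']],[0,0,1.]])
    p=cv2.undistortPoints(np.array(uv,float).reshape(-1,1,2),K,np.array(c['distortion'],float)).reshape(-1,2)
    R,_=cv2.Rodrigues(np.array(c['rvec'],float)); t=np.array(c['tvec'],float).ravel()
    C=-R.T@t; d=np.c_[p,np.ones(len(p))]@R
    return C+d*((z-C[2])/d[:,2])[:,None]
E
python3 - <<'E'
from h import *
a=cap('top','t0.png');b=cap('side','s0.png');print(arm.observe())
for c in(a,b):
    R,_=cv2.Rodrigues(np.array(c['rvec'],float));print(-R.T@np.array(c['tvec'],float).ravel())
E
```

```text
{'clock': 0.1, 'joints': array([ 1.14998296e+00,  3.20227893e-01,  1.56555759e+00, -8.05268568e-06,
        1.25742143e+00, -2.00100750e-02]), 'qd': array([-0.00278202, -0.00221093, -0.00374191,  0.00019277,  0.00019074,
       -0.00183875]), 'effort': array([-6.05154146e-04, -4.13333452e+01, -2.32509363e+01,  7.28983758e-02,
        4.21600824e-02, -6.60866272e-05]), 'tcp_pos': array([0.22414684, 0.52897747, 0.19430422]), 'ee_rot': array([-3.13997857e+00, -2.46441700e-05,  2.74079183e+00]), 'force': array([-0.01274089,  0.03047626,  0.53577404]), 'wrist_torque': array([-0.03168658,  0.00436378,  0.00873712]), 'opening': 0.09126323236310036}
[ 0.46905175 -0.00827114  0.8756578 ]
[ 0.30934853 -0.41655941  0.62671449]
```

View pics/t0.png

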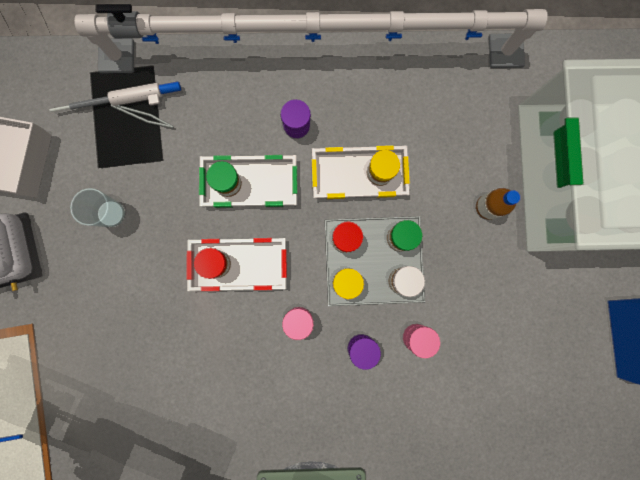

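View pics/s0.png

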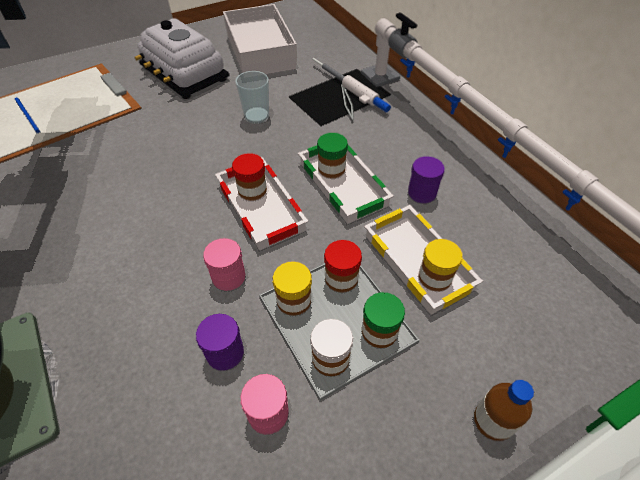

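The top view shows the steel-tray jars at red (348,237), green (406,235), yellow (348,284) and white (409,281). The trays are green (248,181), yellow (361,172) and red (237,264). Next I'll measure these.

```bash
cat >> h.py <<'E'
RNG={'green':[((55,120,40),(80,255,255))],'yellow':[((20,120,90),(33,255,255))],'red':[((0,170,90),(6,255,255)),((175,170,90),(180,255,255))],'pink':[((165,80,90),(178,190,255))],'purple':[((125,100,40),(150,255,255))],'white':[((0,0,190),(180,50,255))]}
def blobs(c,col,amin=250,amax=2500):
    h=cv2.cvtColor(c['frame'],cv2.COLOR_BGR2HSV);m=0
    for l,u in RNG[col]: m=m|cv2.inRange(h,np.array(l),np.array(u))
    m=cv2.morphologyEx(m,cv2.MORPH_OPEN,np.ones((3,3),np.uint8))
    o=[]
    for k in cv2.findContours(m,cv2.RETR_EXTERNAL,cv2.CHAIN_APPROX_NONE)[0]:
        A=cv2.contourArea(k)
        if amin<A<amax: o.append((k.reshape(-1,2),A))
    return o
def lids(c,cols=('green','yellow','red','white','pink','purple'),z=.073):
    for col in cols:
        for k,A in blobs(c,col):
            w=ray(c,k,z)[:,:2]; (x,y),r=cv2.minEnclosingCircle((w*1000).astype(np.float32))
            uv=k.mean(0)
            if r<60: print(col,uv.round(),'circ mm',round(x),round(y),'r',round(r,1),'mean',(w.mean(0)*1000).round(),)
E
python3 - <<'E'
from h import *
c=optics.capture('top'); lids(c)
# tray: white outline
h=cv2.cvtColor(c['frame'],cv2.COLOR_BGR2HSV)
for col in('green','yellow','red'):
    pts=[];
    for k,A in blobs(c,col,15,400):
        w=ray(c,k,.028)*1000
        print(' ',col,A,k.mean(0).round(),w[:,:2].mean(0).round(),w[:,:2].min(0).round(),w[:,:2].max(0).round())
E
python3 - <<'E'
import cv2
f=cv2.imread('pics/t0.png')[130:310,180:440];cv2.imwrite('pics/z.png',cv2.resize(f,None,fx=3,fy=3,interpolation=2))
E
```

```text
green [406. 235.] circ mm 540 -183 r 28.2 mean [ 540. -184.]
green [222. 176.] circ mm 656 154 r 29.1 mean [656. 154.]
yellow [348. 283.] circ mm 454 -74 r 28.4 mean [454. -74.]
yellow [384. 162.] circ mm 677 -149 r 35.1 mean [ 678. -147.]
red [210. 263.] circ mm 496 176 r 28.0 mean [497. 176.]
red [347. 237.] circ mm 539 -75 r 27.5 mean [539. -75.]
white [ 20. 462.] circ mm 159 504 r 49.3 mean [157. 506.]
white [ 13. 350.] circ mm 347 524 r 35.3 mean [349. 525.]
white [409. 281.] circ mm 456 -185 r 27.3 mean [ 456. -185.]
white [608. 238.] circ mm 528 -557 r 58.5 mean [ 527. -557.]
white [585. 192.] circ mm 612 -520 r 29.3 mean [ 613. -519.]
white [133.  91.] circ mm 819 319 r 46.1 mean [820. 318.]
white [500.  16.] circ mm 957 -381 r 48.6 mean [ 958. -380.]
pink [421. 340.] circ mm 349 -203 r 34.8 mean [ 350. -203.]
pink [298. 323.] circ mm 385 19 r 29.2 mean [385.  19.]
purple [364. 352.] circ mm 333 -99 r 31.9 mean [332. -98.]
purple [296. 118.] circ mm 763 17 r 36.7 mean [763.  16.]
  green 63.5 [274. 204.] [610.  63.] [606.  47.] [614.  78.]
  green 56.5 [222. 204.] [611. 162.]
[... 309 characters left out ...]
456. 553.] [468. 563.]
  yellow 84.5 [336. 196.] [624. -58.] [619. -74.] [629. -41.]
  yellow 86.0 [387. 194.] [ 625. -158.] [ 619. -174.] [ 631. -141.]
  yellow 106.5 [314. 173.] [670. -17.] [644. -21.] [697. -12.]
  yellow 136.0 [406. 170.] [ 672. -197.] [ 646. -203.] [ 700. -191.]
  yellow 64.0 [334. 149.] [717. -57.] [712. -73.] [721. -41.]
  red 29.5 [212. 289.] [449. 182.] [446. 171.] [452. 194.]
  red 47.5 [263. 288.] [449.  86.] [446.  70.] [452. 101.]
  red 52.0 [189. 265.] [495. 226.] [470. 224.] [520. 228.]
  red 89.0 [284. 263.] [495.  45.] [470.  41.] [520.  49.]
  red 48.0 [210. 240.] [541. 186.] [538. 171.] [544. 201.]
  red 47.5 [262. 240.] [541.  86.] [538.  71.] [544. 102.]
```

View pics/z.png

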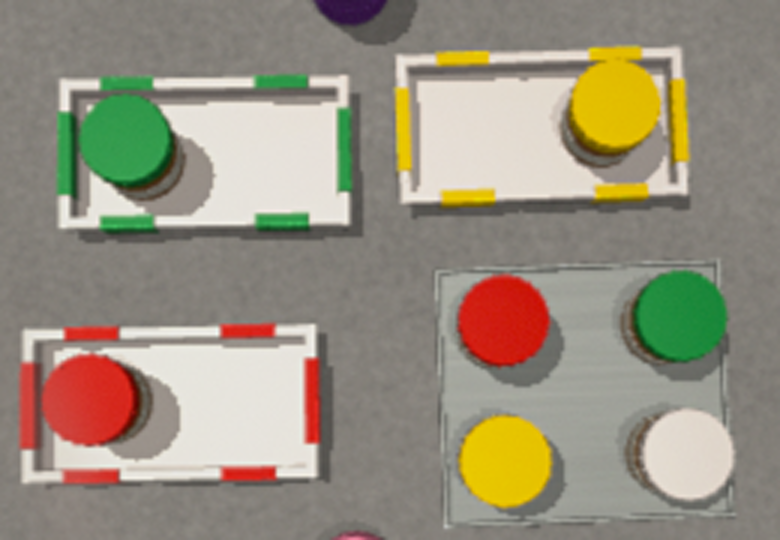

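Each measured lid radius is about 28 mm and the tray ends are 180 mm apart, so both agree with the given sizes. The yellow mate's lid merges with its tape, so it has no clean radius. I'll pick with the jaws along y, where the spacing is about 110 mm, and place with the jaws along x.

- **Picks:** green (540,-183), yellow (454,-74), red (539,-75).
- **Places:** green (657,69), yellow (670,-65), red (495,93).

>>> drive_tool(series=[[[1.5,-3.4,0.5,5,9.1],[4,-9,0.5,10,9.1],[6.5,-14.6,0.5,15,9.1],[9,-20.3,0.5,20,9.1],[11.5,-26,0.5,23,9.1],[14,-31.6,0.5,23,9.1],[16.5,-37.2,0.5,23,9.1],[19,-42.8,0.5,23,9.1],[21.5,-48.4,0.5,23,9.1],[24,-54,0.5,23,9.1]]])

```text
clock: 1.4
tcp_pos: [0.4648, -0.0125, 0.2001]
ee_rot: [3.141, 0.0, -3.141]
force: [0.7, 0.6, 0.6]
opening: 0.0909
```

>>> drive_tool(series=[[[2.5,-5.6,0,0,9.1],[5,-11.2,0,0,9.1],[6.8,-15.2,0,0,9.1],[7.6,-17.2,0,0,9.1],[7.6,-17.2,0,0,9.1],[7.6,-17.2,0,0,9.1],[7.6,-17.2,0,0,9.1]]])

```text
clock: 2.28
tcp_pos: [0.5399, -0.1811, 0.2004]
ee_rot: [3.141, -0.0, -3.139]
force: [-0.3, -0.3, -1.0]
opening: 0.0907
```

>>> drive_tool(series=[[[0,-0.2,-3,0,9.1],[0,-0.2,-6,0,9.1],[0,-0.2,-8,0,9.1],[0,-0.2,-9,0,9.1],[0,-0.2,-9,0,9.1],[0,-0.2,-9,0,9.1]]])

```text
clock: 3.02
tcp_pos: [0.541, -0.1846, 0.1111]
ee_rot: [-3.141, 0.002, -3.141]
force: [0.2, 0.4, 0.7]
opening: 0.091
```

Run:
```python
from h import *
cap('side','s1.png');cap('top','t1.png')
```

```text
(no output)
```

View pics/s1.png

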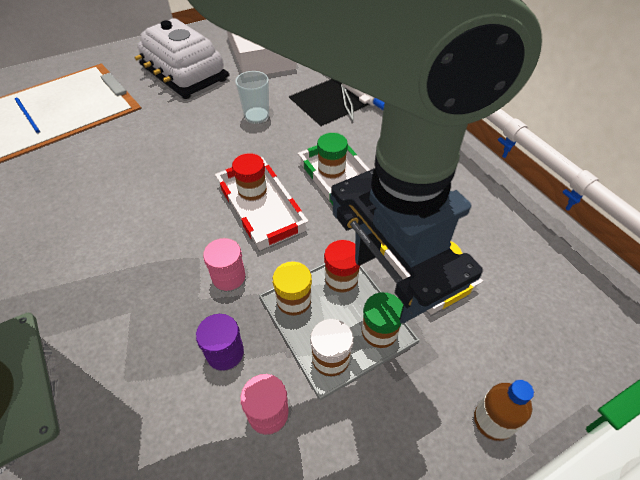

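View pics/t1.png

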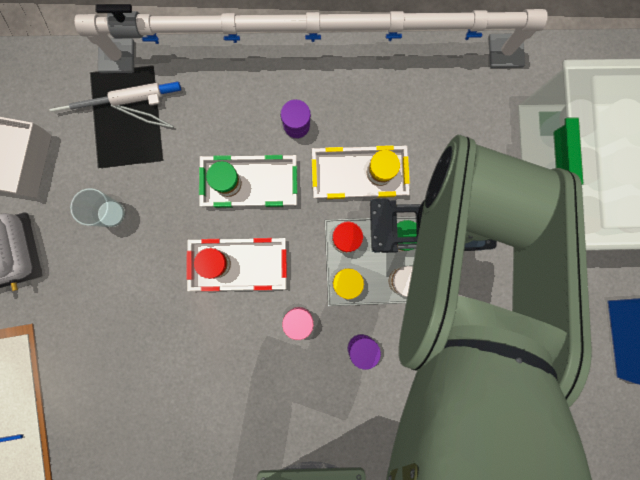

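The open fingers straddle the green jar at (382,315) in the side view, and the inner finger sits clear between red and green.

>>> drive_tool(series=[[[0,0,-2,0,9.1],[0,0,-4,0,9.1],[0,0,-5.1,0,9.1],[0,0,-5.1,0,9.1],[0,0,-5.1,0,7],[0,0,-5.1,0,6],[0,0,-5.1,0,4.8],[0,0,-5.1,0,4.8],[0,0,-5.1,0,4.8],[0,0,-5.1,0,4.8]]])

```text
clock: 4.38
tcp_pos: [0.5403, -0.1846, 0.0591]
ee_rot: [3.141, -0.0, -3.141]
force: [-0.2, 0.5, 0.2]
opening: 0.0481
```

>>> drive_tool(series=[[[0,0,0,0,4.8],[0,0,0.5,0,4.8],[0,0,1.5,0,4.8],[0,0,3,0,4.8],[0,0,5,0,4.8],[0,0,7,0,4.8],[0,0,8.5,0,4.8],[0,0,9,0,4.8],[0,0,9,0,4.8]]])

```text
clock: 5.5
tcp_pos: [0.5403, -0.1845, 0.1492]
ee_rot: [3.142, 0.0, -3.141]
force: [-0.6, -0.1, 0.5]
opening: 0.0483
```

Run:
```python
from h import *
cap('side','s2.png');cap('top','t2.png')
```

```text
(no output)
```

View pics/s2.png

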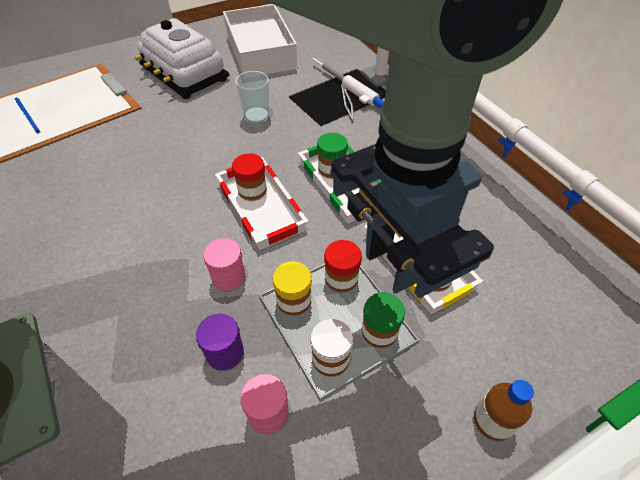

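View pics/t2.png

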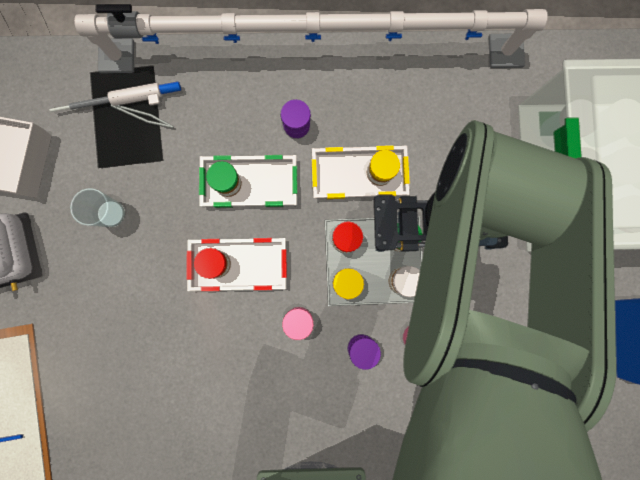

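```bash
cat >> h.py <<'E'
def proj(c,P):
    K=np.array([[c['fx'],0,c['cx']],[0,c['fy'],c['cy']],[0,0,1.]])
    return cv2.projectPoints(np.array(P,float).reshape(-1,1,3),np.array(c['rvec'],float),np.array(c['tvec'],float),K,np.array(c['distortion'],float))[0].reshape(-1,2).round(1)
E
python3 - <<'E'
from h import *
s=optics.capture('side');t=optics.capture('top')
y0=-.1845
P=[[.540,y0+d,.132] for d in(-.024,.024)]
print('tips',proj(s,P),proj(t,P)); print(arm.observe()['tcp_pos'])
print('lid tops side', proj(s,[[.540,-.1835,.073],[.539,-.075,.073],[.454,-.074,.073],[.456,-.185,.073]]))
for n,c in(('s',s),('t',t)):
  print(n); lids(c,('green','yellow','red','white'))
f=s['frame'][190:390,280:520];cv2.imwrite('pics/z2.png',cv2.resize(f,None,fx=3,fy=3,interpolation=2))
E
```

```text
tips [[399.1 299.7]
 [377.6 272.1]] [[428.5 231.6]
 [400.4 232.2]]
[ 0.53990156 -0.18436432  0.14827689]
lid tops side [[382.8 308.2]
 [341.5 253.5]
 [291.  276.3]
 [330.8 336.6]]
s
green [617. 409.] circ mm 706 -428 r 52.5 mean [ 705. -433.]
green [384. 312.] circ mm 538 -189 r 31.6 mean [ 538. -189.]
green [330. 147.] circ mm 644 143 r 43.4 mean [646. 143.]
yellow [457. 295.] circ mm 643 -217 r 28.2 mean [ 643. -218.]
yellow [292. 280.] circ mm 452 -80 r 32.7 mean [452. -80.]
red [343. 258.] circ mm 537 -82 r 33.5 mean [537. -82.]
red [282. 233.] circ mm 479 4 r 27.1 mean [479.   4.]
red [246. 168.] circ mm 491 168 r 37.3 mean [490. 167.]
white [334. 325.] circ mm 461 -167 r 47.0 mean [ 468. -172.]
white [359.  88.] circ mm 790 278 r 47.2 mean [793. 274.]
t
green [222. 176.] circ mm 656 154 r 29.1 mean [656. 154.]
green [569. 138.] circ mm 718 -501 r 39.6 mean [ 717. -496.]
yellow [348. 283.] circ mm 454 -74 r 28.4 mean [454. -74.]
yellow [384. 162.] circ mm 676 -149 r 35.4 mean [ 678. -148.]
red [210. 263.] circ mm 496 176 r 28.5 mean [496. 175.]
red [347. 237.] circ mm 540 -75 r 27.7 mean [539. -75.]
white [407. 283.] circ mm 452 -181 r 25.2 mean [ 453. -181.]
white [136.  93.] circ mm 814 318 r 46.8 mean [816. 314.]
white [500.  17.] circ mm 957 -380 r 49.7 mean [ 957. -379.]
```

View pics/z2.png

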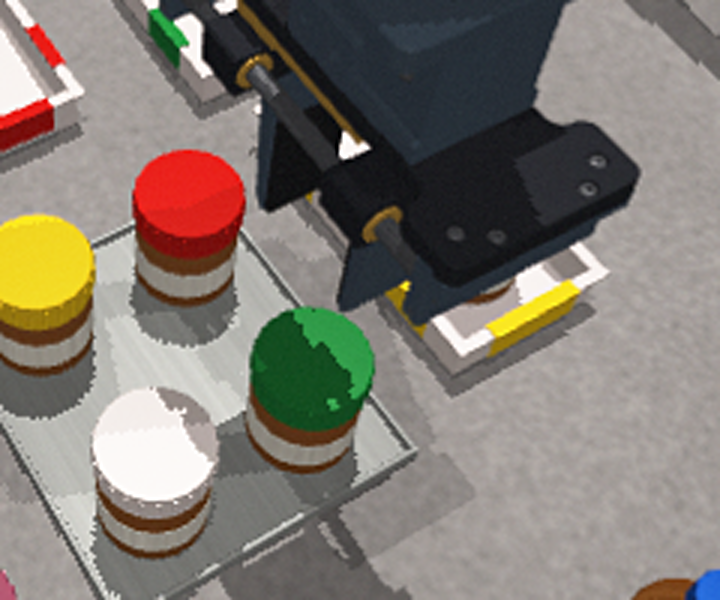

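Run:
```python
from h import *
f=cv2.imread('pics/t2.png')[170:290,340:520];cv2.imwrite('pics/z3.png',cv2.resize(f,None,fx=4,fy=4,interpolation=2))
s=optics.capture('side');t=optics.capture('top')
for z in(.1,.132,.16):
  P=[[.540+dx,-.1845+dy,z] for dx in (-.016,.016) for d,dy in((0,-.024),(1,.024))]
  print(z,proj(s,P).tolist(),proj(t,P).tolist())
```

```text
0.1 [[385.7, 317.8], [365.5, 290.3], [405.8, 307.1], [385.1, 280.4]] [[424.1, 242.4], [397.1, 242.9], [423.3, 224.4], [396.4, 225.0]]
0.132 [[388.6, 305.3], [367.4, 277.1], [409.5, 294.3], [387.7, 267.1]] [[428.9, 241.0], [400.7, 241.5], [428.1, 222.3], [400.0, 222.8]]
0.16 [[391.3, 293.3], [369.2, 264.6], [413.0, 282.2], [390.3, 254.5]] [[433.4, 239.6], [404.2, 240.2], [432.6, 220.2], [403.4, 220.8]]
```

View pics/z3.png

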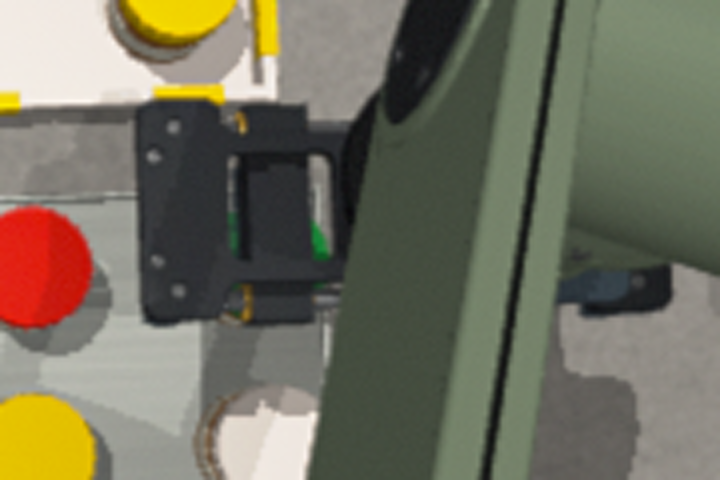

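The grasp missed. The reported TCP pose should put the fingertips at z≈0.132, but the side view at (393,293) and (367,259) puts them about 20–35 mm higher. That matches the fingers closing just above the lid at 0.073. I'll open, descend and look at the true tip height.

>>> drive_tool(series=[[[0,0,0,0,6],[0,0,0,0,7.5],[0,0,0,0,9.1],[0,0,0,0,9.1],[0,0,-2,0,9.1],[0,0,-4,0,9.1],[0,0,-6,0,9.1],[0,0,-8,0,9.1],[0,0,-9,0,9.1],[0,0,-9,0,9.1]]])

```text
clock: 7.05
tcp_pos: [0.5401, -0.1844, 0.0586]
ee_rot: [3.141, -0.001, -3.141]
force: [0.1, 0.0, 0.7]
opening: 0.0908
```

Run:
```python
from h import *
s=cap('side','s3.png');print(arm.observe()['tcp_pos'])
f=s['frame'][190:390,280:520];cv2.imwrite('pics/z4.png',cv2.resize(f,None,fx=3,fy=3,interpolation=2))
for z in(.04,.06,.08): print(z,proj(s,[[.540+dx,-.1845+dy,z] for dx,dy in((-.016,-.0455),(-.016,.0455),(-.016,.059),(-.016,-.059))]).tolist())
```

```text
[ 0.54060926 -0.18461783  0.05932889]
0.04 [[389.8, 351.2], [354.4, 301.1], [349.6, 294.3], [395.5, 359.3]]
0.06 [[391.6, 344.8], [355.2, 294.0], [350.3, 287.1], [397.5, 353.0]]
0.08 [[393.4, 338.0], [356.1, 286.5], [351.0, 279.5], [399.5, 346.4]]
```

View pics/z4.png

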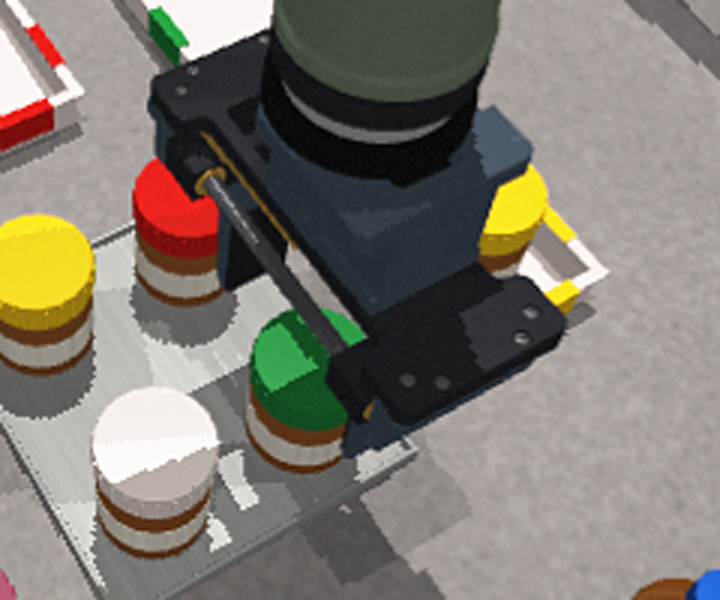

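The finger tip corners at about (395,343) and (355,286) in the side view put the tips near lid height at z≈0.065–0.08, roughly 30 mm above where the stated geometry puts them. Going 3 cm lower is safe under either reading: tips stay ≥12 mm and the body stays above the lids.

>>> drive_tool(series=[[[0,0,-1,0,9.1],[0,0,-2,0,9.1],[0,0,-2.6,0,9.1],[0,0,-3,0,9.1],[0,0,-3,0,9.1]]])

```text
clock: 7.72
tcp_pos: [0.5402, -0.1845, 0.0287]
ee_rot: [3.141, -0.001, -3.141]
force: [-0.4, 0.0, -0.0]
opening: 0.0909
```

Run:
```python
from h import *
s=cap('side','s4.png');o=arm.observe();print(o['tcp_pos'],o['force'])
f=s['frame'][190:390,280:520];cv2.imwrite('pics/z5.png',cv2.resize(f,None,fx=3,fy=3,interpolation=2))
```

```text
[ 0.54039859 -0.18457263  0.02903805] [0.56850495 0.86241565 0.31271055]
```

View pics/z5.png

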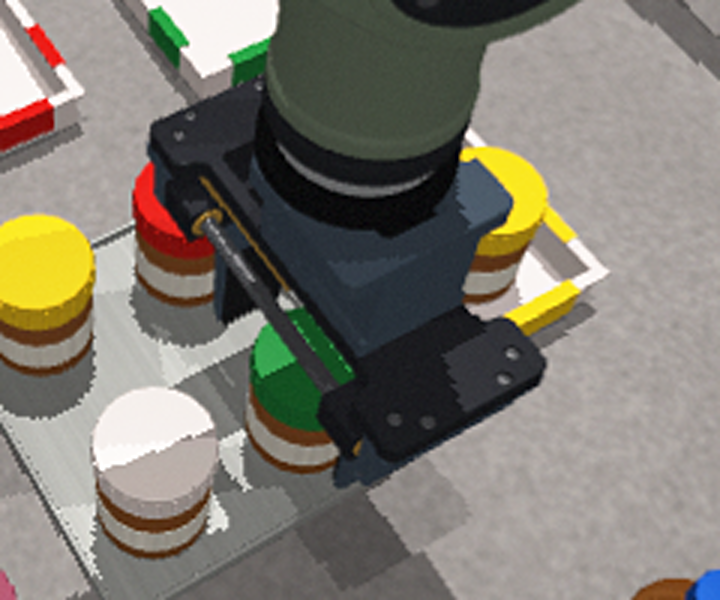

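The fingertips are now around z≈0.04 on both sides of the green jar with no force, so I'll close.

>>> drive_tool(series=[[[0,0,0,0,8],[0,0,0,0,7],[0,0,0,0,6],[0,0,0,0,5],[0,0,0,0,5],[0,0,0,0,5],[0,0,0,0,5]]])

```text
clock: 8.65
tcp_pos: [0.5405, -0.1848, 0.0292]
ee_rot: [-3.141, 0.0, -3.141]
force: [-0.0, -1.3, 1.6]
opening: 0.0554
```

The opening stopped at 55.4 mm, so the jar is gripped. Now I'll lift it and carry it over.

>>> drive_tool(series=[[[0,0,0.3,0,5],[0,0,1,0,5],[0,0,2.5,0,5],[0,0,4.5,0,5],[0,0,6.5,0,5],[0,0,8.5,0,5],[0,0,10.5,0,5],[0,0,11.5,0,5],[0,0,12,0,5],[0,0,12,0,5]]])

```text
clock: 9.9
tcp_pos: [0.5402, -0.1845, 0.149]
ee_rot: [3.141, -0.0, -3.141]
force: [-0.4, 0.2, -2.5]
opening: 0.055
```

Run:
```python
from h import *
s=cap('side','s5.png');o=arm.observe();print(o['tcp_pos'],o['force'],o['opening'])
```

```text
[ 0.53998233 -0.18440421  0.14858239] [-0.04758944 -0.69128972 -1.52270387] 0.05533485664885559
```

View pics/s5.png

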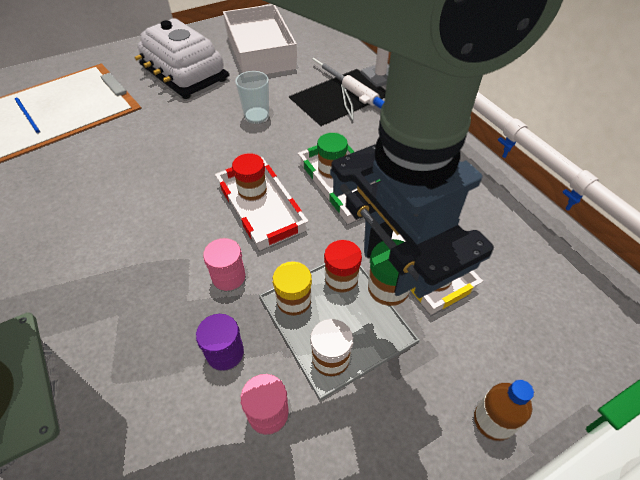

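The green jar is held level at (388,272) in the side view, with its underside at about 0.12. Next I'll carry it to the green tray's empty half.

>>> drive_tool(series=[[[0.7,1.5,0,-6,5],[2,4.5,0,-16,5],[3.5,7.5,0,-26,5],[5,10.8,0,-36,5],[6.5,14,0,-46,5],[8,17.3,0,-56,5],[9.5,20.5,0,-66,5],[10.7,23.2,0,-76,5],[11.4,24.8,0,-85,5],[11.7,25.4,0,-90,5]]])

```text
clock: 11.2
tcp_pos: [0.6572, 0.0707, 0.1477]
ee_rot: [-3.14, 0.0, 1.57]
force: [0.1, 0.0, -1.7]
opening: 0.0548
```

>>> drive_tool(series=[[[0,0,-1,0,5],[0,0,-3,0,5],[0,0,-5,0,5],[0,0,-6,0,5],[0,0,-6,0,5],[0,0,-6,0,5]]])

```text
clock: 11.95
tcp_pos: [0.6579, 0.0694, 0.0897]
ee_rot: [3.14, -0.0, 1.572]
force: [0.6, 0.5, -1.1]
opening: 0.0552
```

Run:
```python
from h import *
s=cap('side','s6.png');t=cap('top','t6.png');o=arm.observe();print(o['tcp_pos'],o['force'],o['opening'])
print(proj(s,[[.657,.069,.133],[.657,.069,.063]]))
f=s['frame'][80:280,240:480];cv2.imwrite('pics/z6.png',cv2.resize(f,None,fx=3,fy=3,interpolation=2))
```

```text
[0.65792813 0.06943338 0.0900053 ] [ 0.36118821  0.1885988  -1.24473059] 0.05556739435656192
[[358.9 142.4]
 [356.3 173.6]]
```

View pics/z6.png

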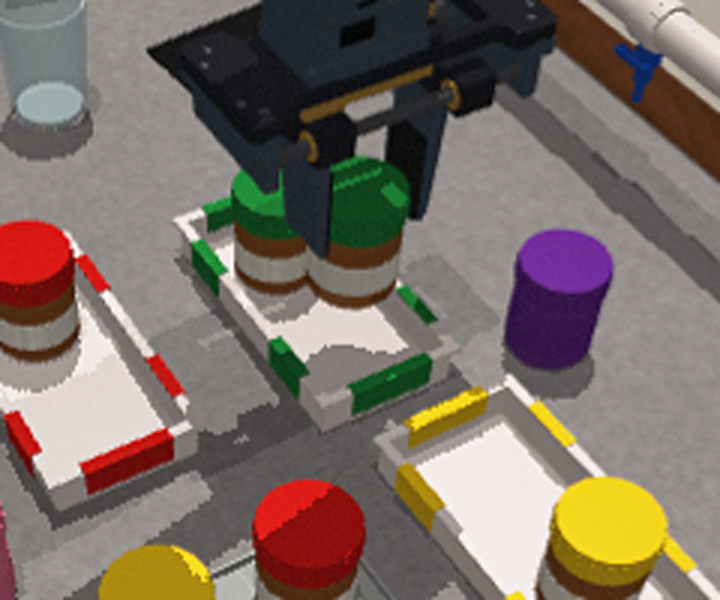

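View pics/t6.png

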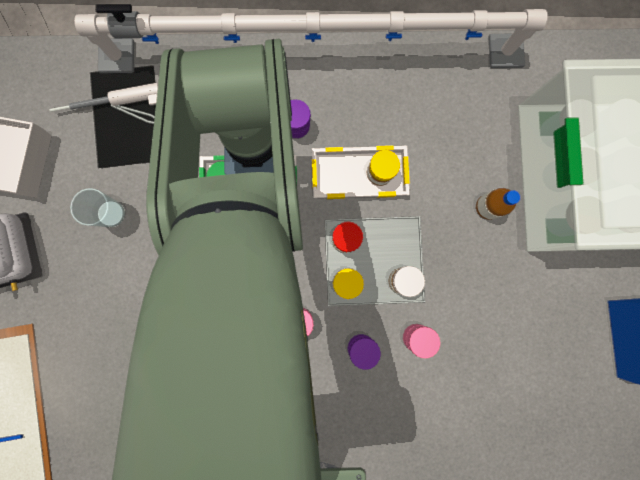

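The jar is over the empty half with its bottom centre at about (357,174), against a predicted (356,174). I'll lower it gently.

>>> drive_tool(series=[[[0,0,-1.5,0,5],[0,0,-3,0,5],[0,0,-4.2,0,5],[0,0,-5,0,5],[0,0,-5.4,0,5],[0,0,-5.6,0,5],[0,0,-5.7,0,5],[0,0,-5.7,0,5]]])

```text
clock: 13.05
tcp_pos: [0.6575, 0.0695, 0.0324]
ee_rot: [3.141, -0.0, 1.571]
force: [-0.4, 0.6, -1.2]
opening: 0.0554
```

>>> drive_tool(series=[[[0,0,-0.1,0,5],[0,0,-0.2,0,5],[0,0,-0.3,0,5],[0,0,-0.3,0,5]]])

```text
clock: 13.55
tcp_pos: [0.6574, 0.0695, 0.0292]
ee_rot: [3.141, 0.0, 1.571]
force: [-1.0, 0.2, 0.2]
opening: 0.0553
```

>>> drive_tool(series=[[[0,0,-0.05,0,5],[0,0,-0.1,0,5],[0,0,-0.1,0,5]]])

```text
clock: 13.92
tcp_pos: [0.6574, 0.0695, 0.0292]
ee_rot: [3.141, -0.0, 1.571]
force: [-2.1, -0.9, 5.5]
opening: 0.0555
```

Contact: the force rose to 5.5 N. Now I'll release slowly and go up.

>>> drive_tool(series=[[[0,0,0,0,5.7],[0,0,0,0,6.2],[0,0,0,0,7],[0,0,0,0,8],[0,0,0,0,8],[0,0,2,0,8],[0,0,5,0,8],[0,0,9,0,8],[0,0,12,0,8],[0,0,14,0,8]]])

```text
clock: 15.18
tcp_pos: [0.6579, 0.0695, 0.17]
ee_rot: [3.139, -0.0, 1.571]
force: [-0.1, -0.3, -0.3]
opening: 0.0801
```

>>> drive_tool(series=[[[-3,-2,0,8,9.1],[-7,-5,0,18,9.1],[-11.5,-8,0,28,9.1],[-16,-11,0,38,9.1],[-19,-13,0,48,9.1],[-20.2,-14.2,0,58,9.1],[-20.3,-14.3,0,68,9.1],[-20.3,-14.3,0,78,9.1],[-20.3,-14.3,0,88,9.1],[-20.3,-14.3,0,90,9.1]]])

```text
clock: 16.42
tcp_pos: [0.4543, -0.0736, 0.1682]
ee_rot: [3.142, 0.0, -3.141]
force: [0.5, 0.6, -0.7]
opening: 0.091
```

Run:
```python
from h import *
s=cap('side','s7.png');t=cap('top','t7.png');o=arm.observe();print(o['tcp_pos'],o['ee_rot'])
lids(t,('green','yellow','red'))
```

```text
[ 0.45432744 -0.07352555  0.1681284 ] [3.14150892e+00 1.55764422e-04 3.14044968e+00]
green [222. 176.] circ mm 656 154 r 29.1 mean [656. 154.]
green [268. 176.] circ mm 655 68 r 28.6 mean [655.  69.]
yellow [384. 162.] circ mm 676 -149 r 35.4 mean [ 678. -148.]
red [210. 263.] circ mm 496 176 r 28.8 mean [497. 176.]
```

View pics/s7.png

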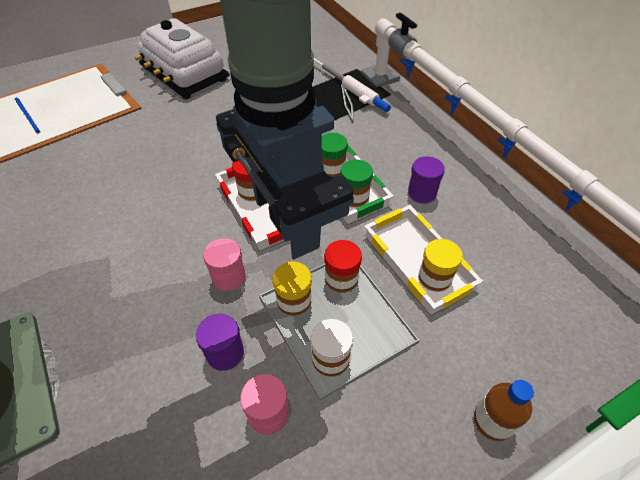

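The green jar stands upright at (655,68) mm, 86 mm from its mate, seen at (357,178) in the side view. Next is yellow.

>>> drive_tool(series=[[[0,0,-4,0,9.1],[0,0,-8,0,9.1],[0,0,-11,0,9.1],[0,0,-13,0,9.1],[0,0,-13.9,0,9.1],[0,0,-13.9,0,9.1],[0,0,-13.9,0,8],[0,0,-13.9,0,7],[0,0,-13.9,0,6],[0,0,-13.9,0,5]]])

```text
clock: 17.77
tcp_pos: [0.4546, -0.0738, 0.0294]
ee_rot: [-3.141, 0.001, -3.141]
force: [0.0, -1.4, 1.6]
opening: 0.0554
```

>>> drive_tool(series=[[[0,0,0,0,5],[0,0,0,0,5],[0,0,0,0,5],[0,0,0.3,0,5],[0,0,1,0,5],[0,0,2,0,5],[0,0,2,0,5]]])

```text
clock: 18.65
tcp_pos: [0.4551, -0.0736, 0.05]
ee_rot: [-3.141, 0.002, -3.141]
force: [0.4, 1.1, -1.4]
opening: 0.055
```

>>> drive_tool(series=[[[0,0,2,0,5],[0,0,4.5,0,5],[0,0,7,0,5],[0,0,9,0,5],[0,0,10,0,5],[1,0,10,-6,5],[3,0.1,10,-16,5],[5.5,0.2,10,-26,5],[8,0.3,10,-36,5],[10.5,0.4,10,-46,5]]])

```text
clock: 19.9
tcp_pos: [0.5596, -0.0694, 0.1482]
ee_rot: [-3.141, -0.001, 2.334]
force: [-0.1, 0.6, -1.6]
opening: 0.0553
```

>>> drive_tool(series=[[[2.5,0.1,0,-10,5],[5,0.2,0,-20,5],[7.5,0.3,0,-30,5],[9.5,0.4,0,-38,5],[10.7,0.5,0,-43,5],[11.1,0.5,0,-44,5],[11.1,0.5,-2,-44,5],[11.1,0.5,-4.5,-44,5],[11.1,0.5,-6,-44,5],[11.1,0.5,-6,-44,5]]])

```text
clock: 21.15
tcp_pos: [0.6692, -0.0645, 0.0876]
ee_rot: [-3.138, -0.0, 1.572]
force: [-0.2, -0.3, -1.6]
opening: 0.0553
```

Run:
```python
from h import *
s=cap('side','s8.png');o=arm.observe();print(o['tcp_pos'],o['ee_rot'],o['force'],o['opening'])
print(proj(s,[[.670,-.065,.133],[.670,-.065,.063]]))
```

```text
[ 0.67015865 -0.06456847  0.08894037] [-3.14104857e+00 -7.84603932e-05  1.57169528e+00] [ 1.15022702  0.78462714 -1.28356793] 0.05569801812657307
[[414.1 190.5]
 [407.1 220.9]]
```

View pics/s8.png

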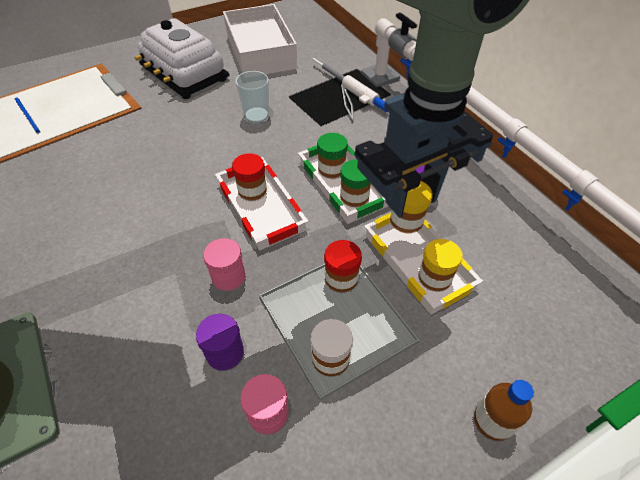

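The yellow jar hangs above the empty half of its tray at about (410,208), as predicted. Lowering.

>>> drive_tool(series=[[[0,0,-1.5,0,5],[0,0,-3,0,5],[0,0,-4.2,0,5],[0,0,-5,0,5],[0,0,-5.4,0,5],[0,0,-5.6,0,5],[0,0,-5.7,0,5],[0,0,-5.8,0,5],[0,0,-5.9,0,5],[0,0,-5.9,0,5]]])

```text
clock: 22.45
tcp_pos: [0.6703, -0.0646, 0.0301]
ee_rot: [3.141, 0.0, 1.571]
force: [0.4, 0.4, -2.3]
opening: 0.0552
```

>>> drive_tool(series=[[[0,0,-0.05,0,5],[0,0,-0.1,0,5],[0,0,-0.15,0,5],[0,0,-0.15,0,5]]])

```text
clock: 22.95
tcp_pos: [0.6704, -0.0646, 0.0294]
ee_rot: [3.141, 0.0, 1.571]
force: [-2.2, 0.8, 5.5]
opening: 0.0552
```

>>> drive_tool(series=[[[0,0,0,0,5.7],[0,0,0,0,6.2],[0,0,0,0,7],[0,0,0,0,8],[0,0,0,0,8],[0,0,2,0,8],[0,0,5,0,8],[0,0,9,0,8],[0,0,12,0,8],[0,0,14,0,8]]])

```text
clock: 24.2
tcp_pos: [0.6709, -0.0646, 0.1706]
ee_rot: [3.139, 0.0, 1.571]
force: [0.5, -0.2, -0.7]
opening: 0.0802
```

>>> drive_tool(series=[[[-3,-0.3,0,0,9.1],[-7,-0.6,0,0,9.1],[-11,-1,0,0,9.1],[-12.8,-1,0,0,9.1],[-13.1,-1,0,0,9.1],[-13.1,-1,0,0,9.1]]])

```text
clock: 24.95
tcp_pos: [0.5401, -0.0746, 0.1688]
ee_rot: [3.14, 0.0, 1.571]
force: [-0.7, -0.1, -0.2]
opening: 0.091
```

Run:
```python
from h import *
s=cap('side','s9.png');t=cap('top','t9.png');o=arm.observe();print(o['tcp_pos'],o['ee_rot'])
lids(t,('green','yellow','red'))
```

```text
[ 0.54036212 -0.07455367  0.16851545] [3.14081846e+00 4.89313231e-05 1.57160114e+00]
green [222. 176.] circ mm 656 154 r 29.1 mean [656. 154.]
green [268. 176.] circ mm 655 69 r 28.7 mean [655.  69.]
red [210. 263.] circ mm 496 176 r 28.8 mean [497. 176.]
```

View pics/s9.png

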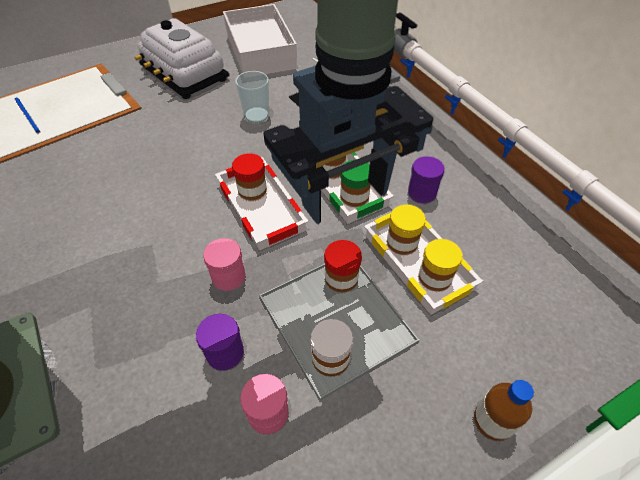

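The yellow jar stands upright in its tray at (406,228), with a clear gap to its mate at (441,263). Now red.

>>> drive_tool(series=[[[0,0,-4,0,9.1],[0,0,-8,0,9.1],[0,0,-11,0,9.1],[0,0,-13,0,9.1],[0,0,-13.9,0,9.1],[0,0,-13.9,0,9.1],[0,0,-13.9,0,8],[0,0,-13.9,0,7],[0,0,-13.9,0,6],[0,0,-13.9,0,5]]])

```text
clock: 26.3
tcp_pos: [0.5401, -0.0746, 0.0301]
ee_rot: [3.14, 0.0, 1.571]
force: [1.2, 0.0, 0.6]
opening: 0.0553
```

>>> drive_tool(series=[[[0,0,0,0,5],[0,0,0,0,5],[0,0,0,0,5],[0,0,0.3,0,5],[0,0,1,0,5],[0,0,2,0,5],[0,0,2,0,5]]])

```text
clock: 27.18
tcp_pos: [0.54, -0.0747, 0.0506]
ee_rot: [3.14, 0.0, 1.571]
force: [0.4, -0.8, -2.3]
opening: 0.0555
```

>>> drive_tool(series=[[[0,0,2,0,5],[0,0,4.5,0,5],[0,0,7,0,5],[0,0,9,0,5],[-0.3,1,10,0,5],[-1,4,10,0,5],[-2,8,10,0,5],[-3.2,12,10,0,5],[-4.2,15.5,10,0,5],[-4.5,16.8,10,0,5]]])

```text
clock: 28.42
tcp_pos: [0.4928, 0.0953, 0.1491]
ee_rot: [-3.14, 0.0, 1.574]
force: [-0.4, 0.1, -2.9]
opening: 0.0555
```

>>> drive_tool(series=[[[0,0,0,0,5],[0,0,-1.5,0,5],[0,0,-4,0,5],[0,0,-6,0,5],[0,0,-6,0,5],[0,0,-6,0,5]]])

```text
clock: 29.18
tcp_pos: [0.4949, 0.0929, 0.0897]
ee_rot: [3.141, 0.0, 1.57]
force: [-0.4, -0.6, -2.6]
opening: 0.0556
```

Run:
```python
from h import *
s=cap('side','s10.png');o=arm.observe();print(o['tcp_pos'],o['ee_rot'],o['force'],o['opening'])
print(proj(s,[[.495,.093,.133],[.495,.093,.063]]))
```

```text
[0.49511749 0.09306237 0.090102  ] [ 3.14014736e+00 -1.50773495e-04  1.57056902e+00] [ 0.15682315 -0.14760281 -1.69421666] 0.05495438637215491
[[263.4 166.9]
 [267.5 197.8]]
```

View pics/s10.png

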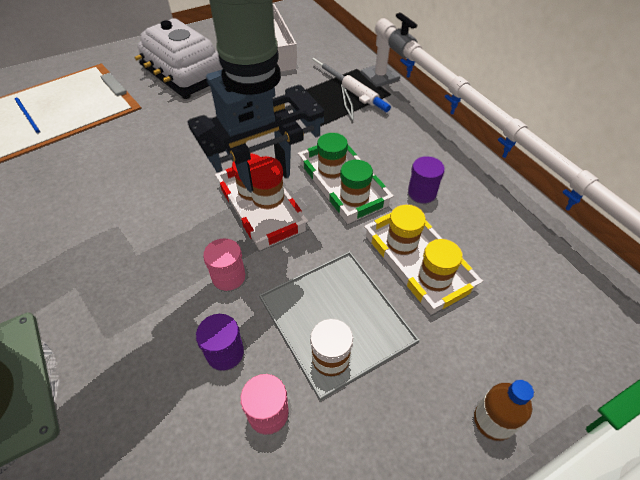

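The red jar is over its tray's empty half at about (267,182), in line with the prediction. Lowering.

>>> drive_tool(series=[[[0,0,-1.5,0,5],[0,0,-3,0,5],[0,0,-4.2,0,5],[0,0,-5,0,5],[0,0,-5.4,0,5],[0,0,-5.6,0,5],[0,0,-5.7,0,5],[0,0,-5.8,0,5],[0,0,-5.9,0,5],[0,0,-5.9,0,5]]])

```text
clock: 30.48
tcp_pos: [0.4943, 0.0934, 0.0306]
ee_rot: [3.141, -0.0, 1.571]
force: [-0.3, 0.0, -1.9]
opening: 0.0553
```

>>> drive_tool(series=[[[0,0,-0.05,0,5],[0,0,-0.1,0,5],[0,0,-0.15,0,5],[0,0,-0.15,0,5]]])

```text
clock: 30.98
tcp_pos: [0.4945, 0.0935, 0.0299]
ee_rot: [3.141, -0.0, 1.571]
force: [-1.3, 0.0, 4.8]
opening: 0.0552
```

>>> drive_tool(series=[[[0,0,0,0,5.7],[0,0,0,0,6.2],[0,0,0,0,7],[0,0,0,0,8],[0,0,0,0,8],[0,0,2,0,8],[0,0,5,0,8],[0,0,9,0,8],[0,0,13,0,8],[0,0,16,0,8]]])

```text
clock: 32.22
tcp_pos: [0.4947, 0.0935, 0.1909]
ee_rot: [3.14, -0.0, 1.571]
force: [0.7, 0.6, 0.2]
opening: 0.0797
```

>>> drive_tool(series=[[[-2,3,0,0,8],[-5,8,0,0,8],[-8.5,13,0,0,8],[-12,18,0,0,8],[-15.5,23,0,0,8],[-18.5,28,0,0,8],[-20.5,32,0,0,8],[-22,34,0,0,8],[-22,34,0,0,8],[-22,34,0,0,8]]])

```text
clock: 33.48
tcp_pos: [0.2746, 0.4327, 0.1889]
ee_rot: [3.141, 0.001, 1.571]
force: [0.1, -0.4, 0.4]
opening: 0.0806
```

Run:
```python
from h import *
s=cap('side','s11.png');t=cap('top','t11.png');o=arm.observe();print(o['tcp_pos'],o['clock'])
lids(t,('green','yellow','red','white'))
```

```text
[0.27490871 0.43255235 0.189081  ] 33.575
green [222. 176.] circ mm 656 154 r 29.2 mean [656. 154.]
green [268. 176.] circ mm 655 69 r 28.7 mean [655.  69.]
yellow [337. 162.] circ mm 674 -57 r 37.8 mean [678. -60.]
yellow [384. 162.] circ mm 677 -148 r 35.3 mean [ 678. -147.]
red [257. 263.] circ mm 494 91 r 27.5 mean [494.  92.]
red [210. 263.] circ mm 496 177 r 28.3 mean [497. 176.]
white [229. 283.] circ mm 464 140 r 58.2 mean [460. 141.]
white [409. 281.] circ mm 457 -185 r 27.6 mean [ 457. -186.]
white [235. 250.] circ mm 526 131 r 33.7 mean [520. 130.]
white [249. 187.] circ mm 639 104 r 46.6 mean [634. 104.]
white [322. 180.] circ mm 652 -28 r 38.3 mean [645. -31.]
white [362. 178.] circ mm 650 -103 r 43.5 mean [ 647. -104.]
white [133.  92.] circ mm 819 319 r 46.1 mean [820. 319.]
white [500.  16.] circ mm 957 -381 r 48.6 mean [ 958. -380.]
```

View pics/s11.png

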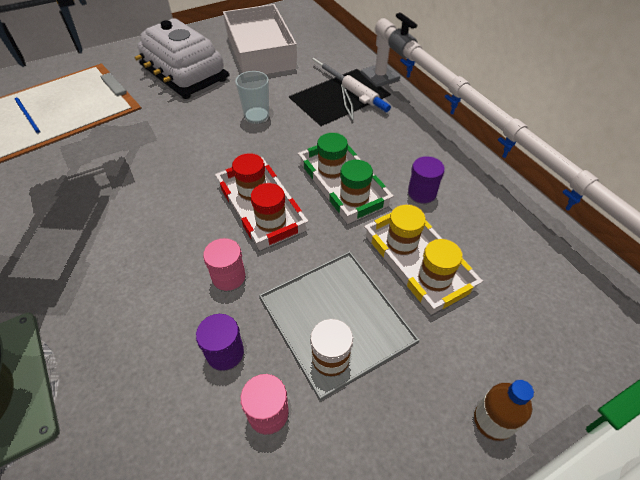

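View pics/t11.png

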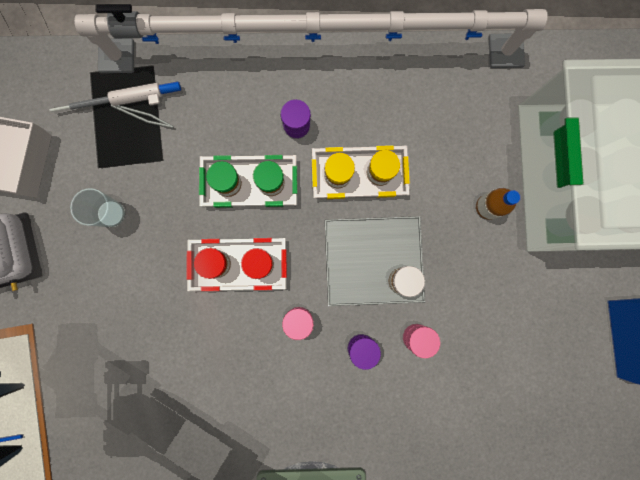

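All three jars stand upright with visible gaps to their mates: green (268,176), yellow (340,169), red (257,263). The white jar and the look-alikes have not moved. Handing in.

```bash
python3 -c "
from cell import arm
print(arm.close_job())"
```

```text
the job is handed in; nothing more can be done
None
```

All three jars are in their trays, placed in the order green, yellow, red. Each was set down with about 5 N of contact and let go of before the next. I handed the job in at about 34 s of the 80 s allowed.

**First grasp missed.** The fingers closed just above the green lid without touching it. The side view put the fingertips roughly 20–35 mm higher than the stated tool geometry gave, with no cause found. I descended 3 cm further, and all three grasps then held, with the opening stopping at about 55 mm.

**Last checks (pictures after the arm had backed away):**

| Tray | Placed jar (x, y in mm) | Jar already there (x, y in mm) | Clear gap |
|---|---|---|---|
| Green | (655, 69) | (656, 154) | about 30 mm |
| Red | (494, 91) | (496, 177) | about 30 mm |
| Yellow | about (670, -65) | about (671, -149) | about 28 mm |

- **Upright:** all three placed jars look upright in both pictures.
- **Left alone:** the white jar, the jars already in the green and red trays, and the pink and purple look-alikes show no movement.
- **Weaker check on yellow:** the yellow lids merged with the tape in the colour mask and gave no clean circles. The placed jar's figure comes from the arm's position when it let go, and its mate's from the tray's geometry. I judged the gap, and that the mate had not moved, by looking at the pictures.

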